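# Load the orange plug-in module into the test unit and start the test

## Task

Put the orange plug-in module from the black rack on test: pull the test unit's drawer open by its handle, slide the module down between the guides in the drawer until it is fully home in its socket, keeping it in the grip all the way (do not let it drop in), then push the drawer fully shut and press the green start button on top of the unit. Leave the blue module in the rack and do not disturb the screwdriver and the multimeter lying on the bench.

Things in the scene. Friction and masses are not known exactly. Their poses are not given: they have to be found in the camera images.
- test_unit: fixed grey bench test unit, 160 deep (x) x 200 wide (y) x 148 mm high: pull-out drawer at the left of its front, black panel with display at the right. Origin: centre of its underside, on the bench; x points from front to back, so the drawer slides out along -x. The drawer's opening ends 128 mm above the bench: a module not fully home catches on it.
- test_drawer (a joint): travel of the test unit's drawer in m: 0 fully shut, 0.11 fully out; it starts shut or up to 12 mm ajar and stays where it is left. The bay in it is clear of the hood from about 0.1 on. Its aluminium front is 130 mm wide, from 14 to 132 mm above the bench
- drawer_handle (a point): middle of the drawer's dark bar handle, a level bar 11 mm thick and 90 mm long along the test unit's y axis, 112 mm above the bench and 45 mm in front of the drawer's front; moves with the drawer. Axes as the test unit's
- bay_home (a point): where the origin of a fully home module lies: centre of the bay in the drawer, 28 mm above the bench; moves with the drawer. Axes as the test unit's. Bay 73 long (x) x 27 mm wide (y), 1.5 mm play all round. Guides at its two ends reach 40 mm above this point, then a 9 mm lead-in flares 5 mm outward; the long sides are open in the middle. A module goes in from straight above, either way round
- orange_module: loose plug-in module, grey with orange cap and face, 70 long (x) x 24 thick (y) x 96 mm high, about 0.18 kg. Origin: centre of the underside of its 6 mm high foot; z up. Stands in one of the two bays of the black rack; grip it across the 24 mm near its top
- blue_module: second loose module, same shape and size with blue cap and face, in the other bay of the rack; it stays there
- module_rack: fixed black rack, base 92 (x) x 150 (y) x 8 mm, with two upright bays at y = +35 and -35 mm; its guides reach 52 mm above the bench. Origin: centre of its underside. A module in it stands with its origin 14 mm above the bench, its x axis along the rack's x.
- start (a joint): travel of the start button in m: 0 released, 0.006 fully down; it springs back and counts as pressed past 0.0035; fully down takes 5 N
- start_top (a point): centre of the top of the green start button (26 mm diameter) on the hood of the test unit, 166 mm above the bench; press straight down
- yellow_screwdriver: loose yellow screwdriver, 24 x 173 x 24 mm, lying on the bench; its y axis is along its length. Not to be moved
- red_multimeter: loose red multimeter, 152 x 77 x 46 mm, lying on the bench. Not to be moved

How it is judged:
On the way, in this order (a step that is already met when the one before it is completed fails the run):
1. the drawer is pulled out by at least 95 mm (value of joint test_drawer above 0.095 m), for 0.1 s.
2. with the drawer still out, the orange module is fully home in the bay while the fingers still hold or push it (value of joint test_drawer above 0.08 m and horizontal distance between orange_module and bay_home below 0.005 m and z of orange_module in the frame of bay_home below 0.004 m and angle between orange_module's own z axis and vertical below 0.08 rad and contact force between the fingers and orange_module above 0.5 N), for 0.1 s.
3. the drawer is fully shut with the module home in it (value of joint test_drawer below 0.005 m and horizontal distance between orange_module and bay_home below 0.005 m and z of orange_module in the frame of bay_home below 0.004 m), for 0.1 s.
4. the start button is pressed with the drawer shut (value of joint start above 0.0035 m and value of joint test_drawer below 0.005 m), for 0.1 s.
At the end, for the whole second after the job is handed in: The drawer is shut to within 5 mm, the orange module stands at rest and upright in the drawer's bay (within 5 mm of its home point sideways and 4 mm in height), the start button is released again, and the blue module is within 10 mm of its start (all of step 3 and z of orange_module in the frame of bay_home above -0.004 m and angle between orange_module's own z axis and vertical below 0.08 rad and linear speed of orange_module below 0.02 m/s and value of joint start below 0.002 m and distance of blue_module from where it was at the start of the episode below 0.01 m); the robot touches nothing.
It fails at once if the blue module is lifted or pushed by more than 15 mm (distance of blue_module from where it was at the start of the episode above 0.015 m).
It fails at once if the yellow screwdriver or the multimeter is shifted by more than 20 mm (distance of any of yellow_screwdriver, red_multimeter from where it was at the start of the episode above 0.02 m).
It also fails if it takes over 72 s, if anything falls off the work surface, if the arm or the gripper's body presses on something with over 40 N, if the wrist force passes 120 N, or if a joint passes its speed limit or range.

## Robot

A 6-joint arm with a two-finger parallel gripper is mounted at the origin on a cart in front of the work surface, level with it; the furniture and walls round the work are solid. World frame = base frame: x ahead of the robot, y to its left, z up, the work surface at z = 0. Lengths are in m, angles in rad, forces in N, time in s.
With the tool pointing down it reaches from about 0.225 to 0.875 m from the base axis. Payload 3.4 kg.
Tool frame: the origin (TCP) lies on the mounting face of the last link; the fingertips stand 173 mm ahead of it and the grasp point (between the pads) lies 155 mm ahead of it; z points along the fingers, y is the line along which they close (so a half turn about z gives the same grasp; the last joint's range is limited). The gripper opens to 85 mm and grips with 20 to 120 N. Pads are 22 mm wide; open, the fingers measure 114 mm over their backs; the gripper's body (76 mm by 85 mm) begins 54 mm behind the grasp point. The pads swing forward as they close: fully open they stand 13 mm farther back than shut.
Start: joints at [1.101, 0.276, 1.505, -0, 1.361, -0.121], TCP at [0.197, 0.54, 0.405] pointing down, gripper open.
Joint ranges: [-2.89, 2.89], [-0.75, 2.08], [0.22, 2.7], [-1.18, 4.32], [0.11, 2.71], [-2.7, 2.7]. Speed limits (rad/s): [2.57, 2.57, 3.14, 3.14, 3.14, 3.14].

## Interface

Orientations are given as a unit quaternion [w, x, y, z].
In Python, from rig import manip gives the robot as it stands.
- The arm moves only by the tool carry_out, never from a script. Its arguments are lists of equal length, an entry for each row: "linear": the shift along the world's x, y, z each as a share of 500 mm, from -1 to 1, a list of three; "angular": the turn, a rotation vector about the world's x, y, z each as a share of 0.08 rad, from -1 to 1, a list of three; "hand": the opening, from 0 (shut) to 1 (fully open). In form: {"linear": [[x, y, z], ...], "angular": [[rx, ry, rz], ...], "hand": [hand, ...]}. A call has 1 to 8 rows; each row shifts and turns the commanded pose from where the row before left it; what a row does not reach is not made up. A row lasts 1/12 s, in which the tool goes at most 41.7 mm and 7.16 degrees, less where a joint would pass 70% of its speed; a pose out of reach is approached as far as the arm can. A call with a number of a shift or a turn outside -1 to 1 is refused whole. A call with a gripper value outside its range is refused whole. The fingers move at their own pace and stop on an object; "force" is the grip in N (left out, the last holds). Time passes only in rows, so rows that do not move let the fingers close. It gives the time, the measured TCP pose, the force, the opening and the grip force at its end, in the units of the state.
- manip.get_state(): the state, without advancing time (a new reading comes with each control period).
- manip.get_image(name): name is "scene" or "side" or "wrist"; returns the picture (400x640x3 uint8, red, green, blue); there is no depth.
- manip.camera_params(name): a dict with "fx", "fy", "cx", "cy" (pixels), "k1" (the pictures are not rectified: a ray, as slopes to the right and down, at radius r is drawn at 1 + k1 r^2 times it, then the intrinsics apply), "view" (4x4, takes a point from world to camera coordinates); the wrist camera has in their place "hand_eye" (4x4, takes a point from camera to tool coordinates, whose origin is the TCP and whose axes are the flange's). Camera axes: x right, y down, z forward; pixel columns grow to the right and rows downward; lengths in m; the calibration is good to about 2 mm. A picture is of the moment at which its call begins: read the wrist's pose just before it. camera_params takes no time and is no camera call.
- manip.sign_off(): hands the job in; it is judged then, once.
The state is a dict: "clock": time; "qpos": joint angles; "qd": joint speeds; "effort": joint torques, N m; "position": TCP position; "ee_rot": TCP orientation; "contact_force": force on the tool from outside, world axes, zero at the start; "moment": the same for the moment, N m; "width": finger opening in m; "gripper_force": force on a finger pad.
Only numpy, scipy, OpenCV 4.12 (cv2) and the standard library are available. Lean on these libraries where they do the work, as an engineer would, in place of code of your own. Each camera call takes 0.05 s, during which the arm holds its last target. There are 200 camera calls.

## Working session

There is one attempt and no reset: what is moved stays moved. The work goes in short steps, Python scripts to look and compute and a tool call to move; the robot and the scene stay as the last step left them, time stands still between calls to the robot, and variables do not carry over. Pictures are saved under pics/ and viewed, at most 10 in all, crops included, and the job is handed in when it is done.

Besides the shell and the picture viewer there is one more tool, called after "Emit:" as name(argument=value, ...), one argument or row to a line, values as JSON. carry_out: Moves the arm, as the interface text tells. Its arguments: {"type":"object","properties":{"linear":{"type":"array"},"angular":{"type":"array"},"hand":{"type":"array"},"force":{"type":"number"}},"required":["linear","angular","hand"]}

```bash
mkdir -p pics; python3 - <<'E'
from rig import manip
import cv2,numpy as np
print(manip.get_state())
for n in ["scene","side","wrist"]:
    im=manip.get_image(n); cv2.imwrite(f"pics/{n}0.png",im[:,:,::-1])
    print(n,manip.camera_params(n))
E
```

```text
{'clock': 0.0, 'qpos': array([ 1.10098156e+00,  2.76582980e-01,  1.50613729e+00,  1.39216122e-05,
        1.36067727e+00, -1.20995847e-01]), 'qd': array([-8.41892177e-05,  1.24358756e-03, -3.12504203e-03, -1.20995738e-05,
       -1.38368829e-03,  6.20793072e-04]), 'effort': array([-1.62523771e-03, -4.16770005e+01, -2.45802158e+01, -4.85433120e-04,
        1.11640131e-02, -1.13160340e-05]), 'position': array([0.19643149, 0.5401806 , 0.40384461]), 'ee_rot': array([-2.69238162e-04,  1.73527950e-01,  9.84828531e-01, -8.61373107e-04]), 'contact_force': array([-0.12851725,  0.13721573, -0.28200509]), 'moment': array([-0.00642319, -0.07516095,  0.06444562]), 'gripper_force': 0.0, 'width': 0.08545597698653298}
scene {'fx': 363.63192795909777, 'fy': 363.63192795909777, 'cx': 312.1938074236802, 'cy': 196.08094652920016, 'k1': 0.021619098233260293, 'view': array([[ 0.88650627, -0.4625524 , -0.01232502, -0.5192915 ],
       [-0.36051812, -0.67376481, -0.64503307,  0.0745148 ],
       [ 0.29005743,  0.57626926, -0.76405525,  1.27132799],
       [ 0.        ,  0.        ,  0.        ,  1.        ]
[... 180 characters left out ...]
 0.01772866,  0.44472934],
       [-0.09202167,  0.57528073, -0.81276325,  0.28288184],
       [ 0.09826925, -0.80699539, -0.5823243 ,  0.95545558],
       [ 0.        ,  0.        ,  0.        ,  1.        ]])}
wrist {'fx': 330.8757220372757, 'fy': 330.8757220372757, 'cx': 318.3934971240933, 'cy': 199.00134697756806, 'k1': -0.0692105508082878, 'hand_eye': array([[ 4.75698959e-04, -9.65267616e-01, -2.61262710e-01,
         6.61029884e-02],
       [ 9.99999760e-01,  3.27682942e-04,  6.10102806e-04,
        -9.12654898e-04],
       [-5.03301148e-04, -2.61262937e-01,  9.65267540e-01,
         2.99476917e-02],
       [ 0.00000000e+00,  0.00000000e+00,  0.00000000e+00,
         1.00000000e+00]])}
```

View pics/scene0.png

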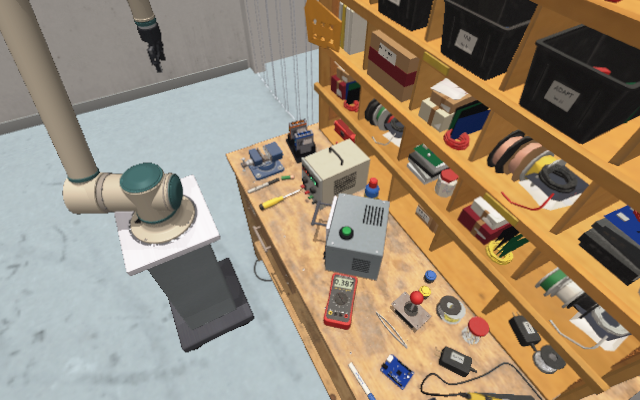

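View pics/side0.png

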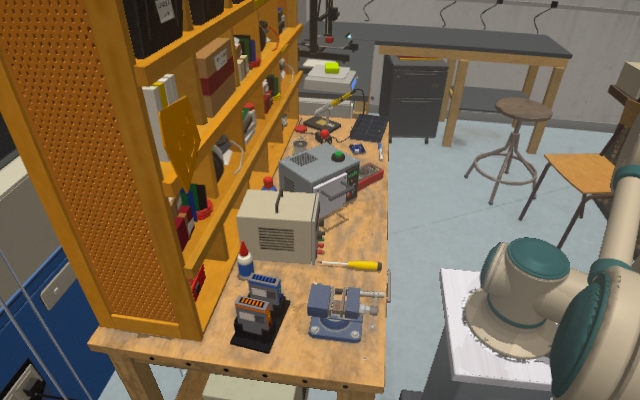

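The scene view shows the test unit at about (357,235), with its button at (346,232). In the side view the rack is at about (258,315), with orange nearer at (253,300) and blue behind at (265,280). I'll view enlarged crops of these for corner picks.

```bash
python3 - <<'E'
import cv2,numpy as np
s=cv2.imread("pics/side0.png");c=cv2.imread("pics/scene0.png")
def cr(i,x,y,w,h,W,H):return cv2.resize(i[y:y+h,x:x+w],(W,H),interpolation=cv2.INTER_CUBIC)
a=cr(s,220,260,100,100,400,300*4//3)[:300] if 0 else cr(s,225,265,80,60+30,267,300)
L=np.vstack([cr(s,225,265,80,60,400,300),cr(s,225,300,80,60,400,300)])
R=np.vstack([cr(s,275,140,120,90,400,300),cr(c,315,185,120,90,400,300)])
cv2.imwrite("pics/comp.png",np.hstack([L,R]))
E
```

```text
(no output)
```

View pics/comp.png

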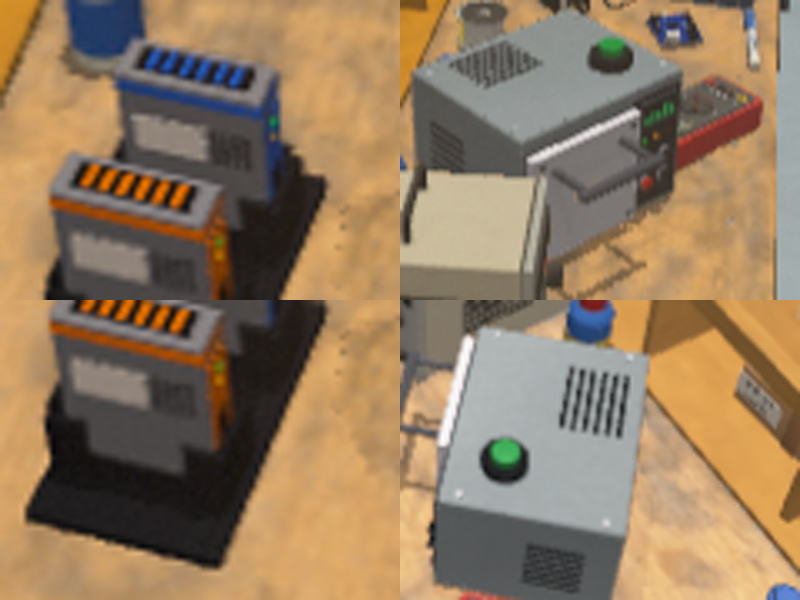

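View pics/wrist0.png

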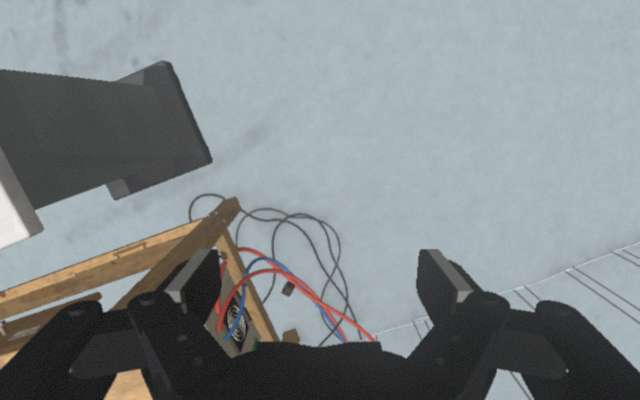

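The crops show clear top corners of both modules, the rack base and the unit's hood, and the button in both views. The wrist view shows only floor and the bench edge. Next I fit poses with known sizes.

```bash
cat > h.py <<'E'
import numpy as np
from scipy.optimize import least_squares
from scipy.spatial.transform import Rotation as Ro
from rig import manip
def cam(n,st=None):
    p=manip.camera_params(n)
    if n=="wrist":
        T=np.eye(4);q=st["ee_rot"];T[:3,:3]=Ro.from_quat(np.r_[q[1:],q[0]]).as_matrix();T[:3,3]=st["position"]
        V=np.linalg.inv(T@p["hand_eye"])
    else: V=p["view"]
    return p,V
def proj(P,c):
    p,V=c;X=np.atleast_2d(P)@V[:3,:3].T+V[:3,3];s=X[:,:2]/X[:,2:]
    s=s*(1+p["k1"]*(s**2).sum(1,keepdims=True));return s*[p["fx"],p["fy"]]+[p["cx"],p["cy"]]
def ray(uv,c,z):
    p,V=c
    d=(np.array(uv)-[p["cx"],p["cy"]])/[p["fx"],p["fy"]];s=d.copy()
    for _ in range(20): s=d/(1+p["k1"]*(s**2).sum())
    R=V[:3,:3];o=-R.T@V[:3,3];v=R.T@np.r_[s,1];return o+v*(z-o[2])/v[2]
def fit(obs,x0):  # obs: list of (cam, local pts, px); pose x,y,yaw on bench
    def f(x):
        C,S=np.cos(x[2]),np.sin(x[2]);R=np.array([[C,-S,0],[S,C,0],[0,0,1]])
        return np.concatenate([(proj(np.array(l)@R.T+[x[0],x[1],0],c)-u).ravel() for c,l,u in obs])
    r=least_squares(f,x0,loss="soft_l1");return r.x,f(r.x)
E
python3 - <<'E'
from h import *
S=cam("side");C=cam("scene")
a=lambda p:np.array(p)/5+[225,265]
for n,p in [("or",[(72,152),(50,188),(208,215),(222,185)]),("bl",[(135,40),(118,72),(262,102),(280,72)])]:
    P=[ray(u,S,.110) for u in a(p)];print(n,np.round(P,3).tolist(),np.mean(P,0).round(4))
for u in [(27,515+175),(220,568-300+175+0),(325,178)]: pass
P=[ray(u,S,.008) for u in [(27/5+225,215/5+300),(220/5+225,268/5+300),(325/5+225,178/5+265)]];print("rack",np.round(P,3).tolist())
ss=np.array([(175,10),(280,70),(125,148),(15,72)])/3.333+[275,140]
cc=np.array([(80,28),(248,52),(215,235),(40,200)])/3.333+[315,185]
print("unit side",[ray(u,S,.148).round(3).tolist() for u in ss]);print("unit scene",[ray(u,C,.148).round(3).tolist() for u in cc])
print("btn",ray(np.array((211,48))/3.333+[275,140],S,.166),ray(np.array((106,150))/3.333+[315,185],C,.166))
print("handle ends",[ray(np.array(u)/3.333+[275,140],S,.112).round(3).tolist() for u in [(170,190),(262,155)]])
E
```

```text
or [[0.617, 0.109, 0.11], [0.621, 0.13, 0.11], [0.552, 0.133, 0.11], [0.55, 0.117, 0.11]] [0.585  0.1223 0.11  ]
bl [[0.609, 0.041, 0.11], [0.611, 0.061, 0.11], [0.544, 0.069, 0.11], [0.54, 0.05, 0.11]] [0.5758 0.0551 0.11  ]
rack [[0.634, 0.159, 0.008], [0.544, 0.172, 0.008], [0.529, 0.021, 0.008]]
unit side [[0.511, -0.543, 0.148], [0.4, -0.44, 0.148], [0.522, -0.285, 0.148], [0.642, -0.396, 0.148]]
unit scene [[0.526, -0.3, 0.148], [0.647, -0.398, 0.148], [0.511, -0.545, 0.148], [0.401, -0.448, 0.148]]
btn [ 0.46488601 -0.43857326  0.166     ] [ 0.468179   -0.44087904  0.166     ]
handle ends [[0.482, -0.281, 0.112], [0.408, -0.348, 0.112]]
```

Orange is at about (0.585, 0.122) with yaw about -0.12. The unit centre is at about (0.521, -0.42) with yaw about -0.72. Spacings match the given sizes (68 mm against 70 mm between bays, hood about 200 x 155 mm). I'm moving over the rack for a wrist look.

Emit:
carry_out(
  linear=[
    [0.048, -0.056, 0],
    [0.048, -0.056, 0],
    [0.048, -0.056, 0],
    [0.048, -0.056, 0],
    [0.048, -0.056, 0],
    [0.048, -0.056, 0],
    [0.048, -0.056, 0],
    [0.048, -0.056, 0],
  ],
  angular=[
    [0, 0, 0.95],
    [0, 0, 0.95],
    [0, 0, 0.95],
    [0, 0, 0],
    [0, 0, 0],
    [0, 0, 0],
    [0, 0, 0],
    [0, 0, 0],
  ],
  hand=[1, 1, 1, 1, 1, 1, 1, 1],
)

```text
clock: 0.82
position: [0.3892, 0.3148, 0.4046]
ee_rot: [-0.0, 0.06, 0.998, -0.0]
contact_force: [1.0, 0.3, 0.1]
width: 0.0853
gripper_force: 0.0
```

Emit:
carry_out(
  linear=[
    [0.048, -0.056, 0],
    [0.048, -0.056, 0],
    [0.048, -0.056, 0],
    [0.048, -0.056, 0],
    [0.048, -0.056, 0],
    [0.048, -0.056, 0],
    [0.048, -0.056, 0],
    [0, 0, 0],
  ],
  angular=[
    [0, 0, 0],
    [0, 0, 0],
    [0, 0, 0],
    [0, 0, 0],
    [0, 0, 0],
    [0, 0, 0],
    [0, 0, 0],
    [0, 0, 0],
  ],
  hand=[1, 1, 1, 1, 1, 1, 1, 1],
)

```text
clock: 1.48
position: [0.5606, 0.1156, 0.404]
ee_rot: [0.002, 0.063, 0.998, -0.002]
contact_force: [0.1, 0.6, 0.0]
width: 0.0854
gripper_force: 0.0
```

```bash
python3 - <<'E'
from rig import manip
import cv2,pickle
st=manip.get_state();im=manip.get_image("wrist");cv2.imwrite("pics/w1.png",im[:,:,::-1]);pickle.dump(st,open("w1.pkl","wb"))
print(st["position"],st["ee_rot"],st["qpos"])
E
```

```text
[0.56058267 0.11564204 0.40400432] [ 0.00167788  0.0629492   0.99801383 -0.00172554] [ 0.08320214  0.27169864  1.5127136  -0.00399634  1.35436484 -1.36075942]
```

View pics/w1.png

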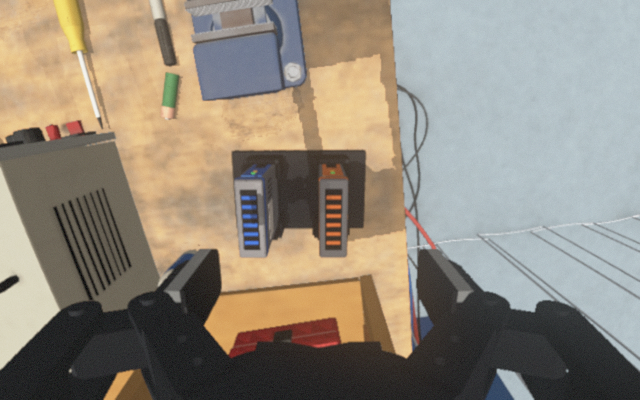

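The wrist view shows the orange cap top at (319–347, 180–256), the blue cap at (237–270, 181–256), and rack base corners at (233,151) and (365,150).

```bash
python3 - <<'E'
from h import *
import pickle
W=cam("wrist",pickle.load(open("w1.pkl","rb")))
for n,u,z in [("or",[(319,180),(346,179),(347,256),(320,256)],.11),("bl",[(236,181),(265,181),(269,256),(241,256)],.11),("base",[(233,151),(365,150)],.008),("psu",[(118,134)],.13)]:
    P=np.array([ray(x,W,z) for x in u]);print(n,P.round(4).tolist(),P.mean(0).round(4))
S=cam("side");k=np.array([ray(x,S,.13) for x in [(313,205),(321,193),(313,262)]]);print(k.round(3))
E
```

```text
or [[0.5507, 0.1157, 0.11], [0.5526, 0.1376, 0.11], [0.6207, 0.1315, 0.11], [0.6178, 0.1082, 0.11]] [0.5855 0.1232 0.11  ]
bl [[0.543, 0.0482, 0.11], [0.546, 0.0719, 0.11], [0.6123, 0.064, 0.11], [0.6094, 0.0396, 0.11]] [0.5777 0.0559 0.11  ]
base [[0.5277, 0.0223, 0.008], [0.5451, 0.1675, 0.008]] [0.5364 0.0949 0.008 ]
psu [[0.4925, -0.0284, 0.13]] [ 0.4925 -0.0284  0.13  ]
[[ 0.509 -0.212  0.13 ]
 [ 0.495 -0.273  0.13 ]
 [ 0.475  0.005  0.13 ]]
```

Emit:
carry_out(
  linear=[
    [-0.01, -0.032, 0],
    [-0.01, -0.032, 0],
    [-0.01, -0.032, 0],
    [-0.01, -0.032, 0],
    [-0.01, -0.032, 0],
    [-0.01, -0.032, 0],
    [-0.01, -0.032, 0],
    [-0.01, -0.032, 0],
  ],
  angular=[
    [0, 0, -1],
    [0, 0, -1],
    [0, 0, -1],
    [0, 0, -1],
    [0, 0, -1],
    [0, 0, -1],
    [0, 0, -1],
    [0, 0, -1],
  ],
  hand=[1, 1, 1, 1, 1, 1, 1, 1],
)

```text
clock: 2.2
position: [0.5154, -0.0071, 0.4046]
ee_rot: [-0.001, 0.373, 0.928, 0.0]
contact_force: [0.9, -0.6, 0.2]
width: 0.0855
gripper_force: 0.0
```

Emit:
carry_out(
  linear=[
    [-0.01, -0.032, 0],
    [-0.01, -0.032, 0],
    [-0.01, -0.032, 0],
    [-0.01, -0.032, 0],
    [-0.01, -0.032, 0],
    [-0.01, -0.032, 0],
    [-0.01, -0.032, 0],
    [-0.01, -0.032, 0],
  ],
  angular=[
    [0, 0, -1],
    [0, 0, -1],
    [0, 0, -1],
    [0, 0, -1],
    [0, 0, -1],
    [0, 0, -1],
    [0, 0, -1],
    [0, 0, -1],
  ],
  hand=[1, 1, 1, 1, 1, 1, 1, 1],
)

```text
clock: 2.87
position: [0.4758, -0.135, 0.4046]
ee_rot: [-0.001, 0.646, 0.764, 0.0]
contact_force: [0.7, -0.5, 0.1]
width: 0.0854
gripper_force: 0.0
```

Emit:
carry_out(
  linear=[
    [-0.01, -0.032, 0],
    [-0.01, -0.032, 0],
    [-0.01, -0.032, 0],
    [-0.01, -0.032, 0],
    [-0.01, -0.032, 0],
    [-0.01, -0.032, 0],
    [-0.01, -0.032, 0],
    [-0.01, -0.032, 0],
  ],
  angular=[
    [0, 0, -1],
    [0, 0, -1],
    [0, 0, -1],
    [0, 0, -1],
    [0, 0, -1],
    [0, 0, -1],
    [0, 0, -1],
    [0, 0, -1],
  ],
  hand=[0.4, 0.4, 0.4, 0.4, 0.4, 0.4, 0.4, 0.4],
)

```text
clock: 3.53
position: [0.4361, -0.2629, 0.4046]
ee_rot: [-0.001, 0.853, 0.522, 0.0]
contact_force: [-0.1, -0.2, -0.2]
width: 0.0342
gripper_force: 0.0
```

Emit:
carry_out(
  linear=[
    [-0.01, -0.032, 0],
    [-0.01, -0.032, 0],
    [-0.01, -0.032, 0],
    [0, 0, 0],
    [0, 0, 0],
  ],
  angular=[
    [0, 0, -1],
    [0, 0, -1],
    [0, 0, -1],
    [0, 0, 0],
    [0, 0, 0],
  ],
  hand=[0.4, 0.4, 0.4, 0.4, 0.4],
)

```text
clock: 3.95
position: [0.4215, -0.3109, 0.4045]
ee_rot: [-0.001, 0.909, 0.418, 0.0]
contact_force: [0.3, -0.1, -0.7]
width: 0.0342
gripper_force: 0.0
```

```bash
python3 - <<'E'
from rig import manip
import cv2,pickle
st=manip.get_state();im=manip.get_image("wrist");cv2.imwrite("pics/w2.png",im[:,:,::-1]);pickle.dump(st,open("w2.pkl","wb"))
print(st["position"],st["ee_rot"],st["qpos"])
E
```

```text
[ 0.42145001 -0.31092348  0.40445596] [-7.44429206e-04  9.08615151e-01  4.17633699e-01  2.18574071e-04] [-7.68863517e-01  1.99096867e-01  1.61103959e+00  9.74807256e-04
  1.33268529e+00 -5.99769005e-02]
```

View pics/w2.png

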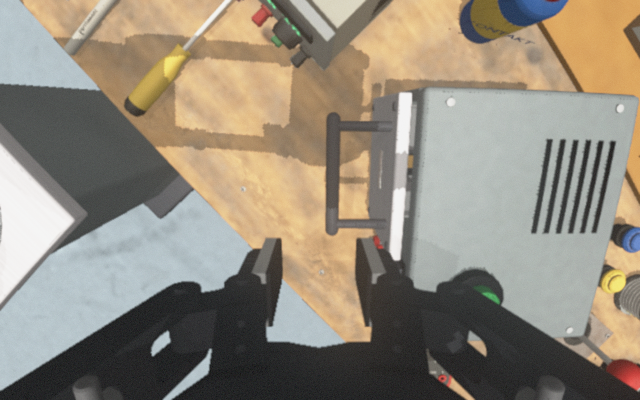

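The wrist view shows the handle bar from (334,114) to (331,235), the drawer front's top at x≈400–411, hood corners at (414,88), (638,95) and (589,341), and the screwdriver at (165,75), clear of the work.

```bash
python3 - <<'E'
from h import *
import pickle
W=cam("wrist",pickle.load(open("w2.pkl","rb")));S=cam("side");C=cam("scene")
P=np.array([ray(x,W,.112) for x in [(334,114),(331,235)]]);d=P[0]-P[1];print("handle",P.round(4).tolist(),P.mean(0).round(4),np.linalg.norm(d),"yaw",np.arctan2(d[1],d[0])-np.pi/2)
H=np.array([ray(x,W,.148) for x in [(414,88),(638,95),(589,341)]]);print("hood",H.round(4).tolist(),np.linalg.norm(np.diff(H,axis=0),axis=1))
F=np.array([ray(x,W,.132) for x in [(399,95),(388,262),(411,92)]]);print("front",F.round(4).tolist())
ss=np.array([(175,10),(280,70),(125,148),(15,72)])/3.333+[275,140]
cc=np.array([(80,28),(248,52),(215,235),(40,200)])/3.333+[315,185]
L=lambda *p:[(a*.08,b*.1,.148) for a,b in p]
x,r=fit([(S,L((1,-1),(-1,-1),(-1,1),(1,1)),ss),(C,L((-1,1),(1,1),(1,-1),(-1,-1)),cc),(W,L((-1,1),(1,1),(1,-1)),np.array([(414,88),(638,95),(589,341)]))],[.52,-.42,-.72])
print(x,r.round(1))
x,r=fit([(W,L((-1,1),(1,1),(1,-1)),np.array([(414,88),(638,95),(589,341)]))],[.52,-.42,-.72]);print(x,r.round(1))
c,s=np.cos(x[2]),np.sin(x[2]);q=P.mean(0)[:2]-x[:2];print("handle in unit",q@[c,s],q@[-s,c])
E
```

```text
handle [[0.4712, -0.2713, 0.112], [0.4053, -0.3459, 0.112]] [ 0.4383 -0.3086  0.112 ] 0.09956356542979262 yaw -0.7223679868131059
hood [[0.5212, -0.2912, 0.148], [0.6458, -0.3971, 0.148], [0.5194, -0.5572, 0.148]] [0.16353406 0.20401878]
front [[0.5142, -0.2902, 0.132], [0.4297, -0.3872, 0.132], [0.522, -0.2941, 0.132]]
[ 0.5199029  -0.42142105 -0.70201708] [-1.2 -1.   1.9 -0.8 -0.2 -1.6 -1.1 -0.2 -1.8 -1.1 -0.7 -0.1  2.8  0.5
 -2.4  0.3  4.6  0.5 -0.5 -0.2 -6.4 -3.3]
[ 0.52014158 -0.42183444 -0.69734192] [ 4.6  1.4 -0.5 -0.5 -5.4 -3.6]
handle in unit -0.1354891242831535 0.03421301280835711
```

Emit:
carry_out(
  linear=[
    [0.034, 0.004, -0.04],
    [0, 0, -0.06],
    [0, 0, -0.06],
    [0, 0, -0.06],
    [0, 0, -0.06],
    [0, 0, 0],
    [0, 0, 0],
    [0, 0, 0],
  ],
  angular=[
    [0, 0, 0],
    [0, 0, 0],
    [0, 0, 0],
    [0, 0, 0],
    [0, 0, 0],
    [0, 0, 0],
    [0, 0, 0],
    [0, 0, 0],
  ],
  hand=[0.4, 0.4, 0.4, 0.4, 0.4, 0.4, 0, 0],
  force=40,
)

```text
clock: 4.67
position: [0.439, -0.309, 0.2659]
ee_rot: [0.0, 0.909, 0.418, 0.0]
contact_force: [-0.8, 0.9, -1.3]
width: 0.0109
gripper_force: 0.8
```

Emit:
carry_out(
  linear=[
    [0, 0, 0],
    [0, 0, 0],
    [0, 0, 0],
    [0, 0, 0],
  ],
  angular=[
    [0, 0, 0],
    [0, 0, 0],
    [0, 0, 0],
    [0, 0, 0],
  ],
  hand=[0, 0, 0, 0],
)

```text
clock: 5.0
position: [0.4388, -0.3092, 0.266]
ee_rot: [0.0, 0.909, 0.417, 0.001]
contact_force: [0.4, 4.7, 2.9]
width: 0.0095
gripper_force: 39.5
```

Emit:
carry_out(
  linear=[
    [-0.0182, 0.0156, 0],
    [-0.0182, 0.0156, 0],
    [-0.0182, 0.0156, 0],
    [-0.0182, 0.0156, 0],
    [-0.0182, 0.0156, 0],
    [-0.0182, 0.0156, 0],
    [-0.0182, 0.0156, 0],
    [-0.0182, 0.0156, 0],
  ],
  angular=[
    [0, 0, 0],
    [0, 0, 0],
    [0, 0, 0],
    [0, 0, 0],
    [0, 0, 0],
    [0, 0, 0],
    [0, 0, 0],
    [0, 0, 0],
  ],
  hand=[0, 0, 0, 0, 0, 0, 0, 0],
)

```text
clock: 5.67
position: [0.3674, -0.2476, 0.266]
ee_rot: [0.003, 0.909, 0.417, 0.003]
contact_force: [7.4, 2.9, -1.3]
width: 0.0099
gripper_force: 40.3
```

Emit:
carry_out(
  linear=[
    [-0.006, 0.0052, 0],
    [-0.006, 0.0052, 0],
    [0, 0, 0],
    [0, 0, 0],
  ],
  angular=[
    [0, 0, 0],
    [0, 0, 0],
    [0, 0, 0],
    [0, 0, 0],
  ],
  hand=[0, 0, 0, 0],
)

```text
clock: 6.0
position: [0.3607, -0.2419, 0.266]
ee_rot: [0.001, 0.909, 0.417, 0.002]
contact_force: [5.2, 4.9, 2.5]
width: 0.0096
gripper_force: 40.7
```

Emit:
carry_out(
  linear=[
    [0, 0, 0],
    [0, 0, 0],
    [0, 0, 0.05],
    [0, 0, 0.07],
    [0, 0, 0.08],
    [0, 0, 0.08],
    [0, 0, 0],
    [0, 0, 0],
  ],
  angular=[
    [0, 0, 0],
    [0, 0, 0],
    [0, 0, 0],
    [0, 0, 0],
    [0, 0, 0],
    [0, 0, 0],
    [0, 0, 0],
    [0, 0, 0],
  ],
  hand=[0.4, 0.4, 0.4, 0.4, 0.4, 0.4, 0.4, 0.4],
)

```text
clock: 6.67
position: [0.36, -0.2429, 0.4075]
ee_rot: [0.004, 0.909, 0.417, 0.001]
contact_force: [-1.1, 0.5, 0.6]
width: 0.034
gripper_force: 0.0
```

```bash
python3 - <<'E'
from rig import manip
import cv2,pickle
st=manip.get_state();im=manip.get_image("wrist");cv2.imwrite("pics/w3.png",im[:,:,::-1]);pickle.dump(st,open("w3.pkl","wb"))
print(st["position"],st["ee_rot"],st["contact_force"])
E
```

```text
[ 0.36004723 -0.24289937  0.40746206] [3.68399506e-03 9.08822672e-01 4.17165416e-01 8.90971077e-04] [-1.11366369  0.5092774   0.62076397]
```

View pics/w3.png

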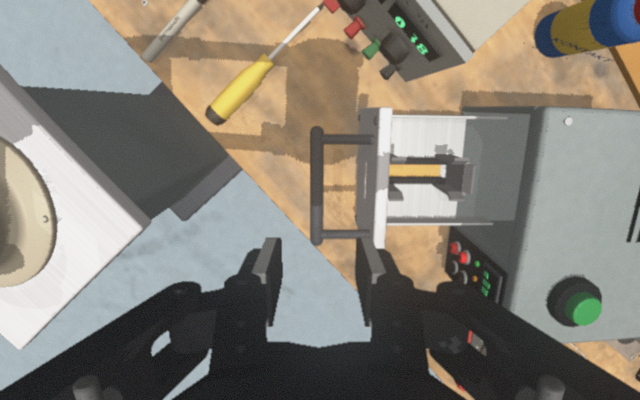

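The drawer is out, with the bay at about (430,175): the front guide is near col 397, the rear guide near col 455, and a yellow socket between them. The button is at (580,307). I'm moving over the bay for a closer look.

Emit:
carry_out(
  linear=[
    [0.048, -0.042, -0.02],
    [0.048, -0.042, -0.04],
    [0.048, -0.042, -0.04],
    [0, 0, -0.02],
    [0, 0, 0],
    [0, 0, 0],
  ],
  angular=[
    [0, 0, 0],
    [0, 0, 0],
    [0, 0, 0],
    [0, 0, 0],
    [0, 0, 0],
    [0, 0, 0],
  ],
  hand=[0.4, 0.4, 0.4, 0.4, 0.4, 0.4],
)

```text
clock: 7.22
position: [0.4309, -0.3045, 0.3425]
ee_rot: [-0.003, 0.909, 0.417, -0.001]
contact_force: [0.4, -0.0, 0.7]
width: 0.0341
gripper_force: 0.0
```

```bash
python3 - <<'E'
from rig import manip
import cv2,pickle
st=manip.get_state();im=manip.get_image("wrist");cv2.imwrite("pics/w4.png",im[:,:,::-1]);pickle.dump(st,open("w4.pkl","wb"))
cv2.imwrite("pics/w4c.png",cv2.resize(im[100:340,160:480,::-1],None,fx=2.5,fy=2.5,interpolation=cv2.INTER_CUBIC))
print(st["position"],st["ee_rot"],st["contact_force"])
E
```

```text
[ 0.43087353 -0.30447194  0.34245258] [-0.00278276  0.90881915  0.41717893 -0.00132069] [ 0.38946362 -0.00404608  0.73804059]
```

View pics/w4c.png

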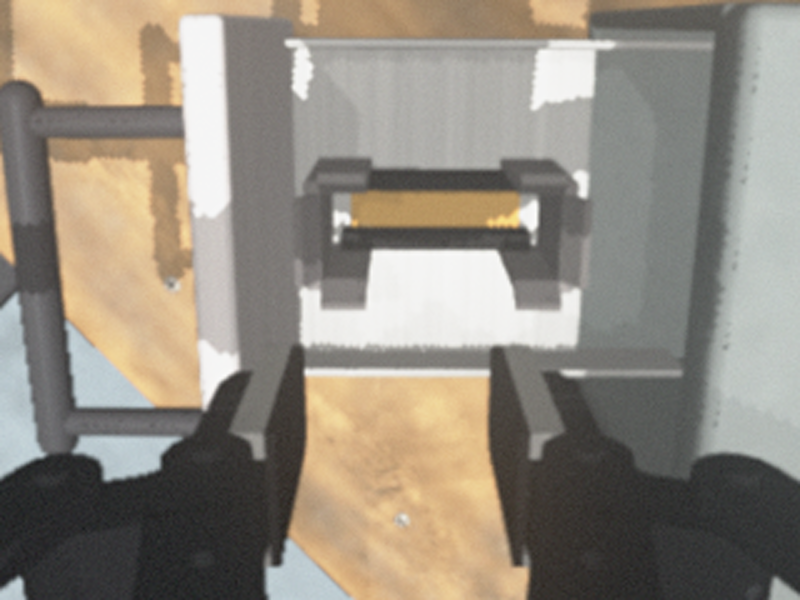

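The crop shows the C-shaped guides with cheeks' ends at x≈372 and 502 and flares at x≈298–590, the yellow socket at (436,209), and the handle bar at left, cols 20–55. Next I overlay the bay geometry to fix its centre.

```bash
cat > ov.py <<'E'
from h import *
import pickle,cv2,sys
W=cam("wrist",pickle.load(open("w4.pkl","rb")))
u=lambda a,b:(160+a/2.5,100+b/2.5)
for n,a,b,z in [("sock",436,209,.034),("cheekU",437,185,.077),("cheekL",437,308,.077),("hTop",22,85,.112),("hBot",57,445,.112),("wallU",440,43,.077),("wallL",440,372,.077)]:
    print(n,ray(u(a,b),W,z).round(4))
c=np.array([float(sys.argv[1]),float(sys.argv[2])]);yaw=-.715
X=np.array([np.cos(yaw),np.sin(yaw)]);Y=np.array([-X[1],X[0]])
im=cv2.imread("pics/w4c.png")
for hx,hy,z,col in [(.0365,.0135,.028,(0,0,255)),(.0365,.0135,.068,(0,255,0)),(.0415,.0185,.077,(255,0,0))]:
    P=np.array([np.r_[c+a*hx*X+b*hy*Y,z] for a,b in [(-1,-1),(1,-1),(1,1),(-1,1)]])
    q=((proj(P,W)-[160,100])*2.5).round().astype(int);cv2.polylines(im,[q],True,col,1)
cv2.imwrite(sys.argv[3],im)
E
python3 ov.py .44 -.31 /tmp/a.png
python3 - <<'E'
import sys;sys.path.insert(0,".")
E
```

```text
sock [ 0.4424 -0.3096  0.034 ]
cheekU [ 0.452  -0.2959  0.077 ]
cheekL [ 0.4279 -0.3248  0.077 ]
hTop [ 0.3947 -0.2052  0.112 ]
hBot [ 0.33   -0.2775  0.112 ]
wallU [ 0.4784 -0.2658  0.077 ]
wallL [ 0.4152 -0.3414  0.077 ]
```

```bash
python3 ov.py .4415 -.310 pics/ov.png >/dev/null
```

```text
(no output)
```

View pics/ov.png

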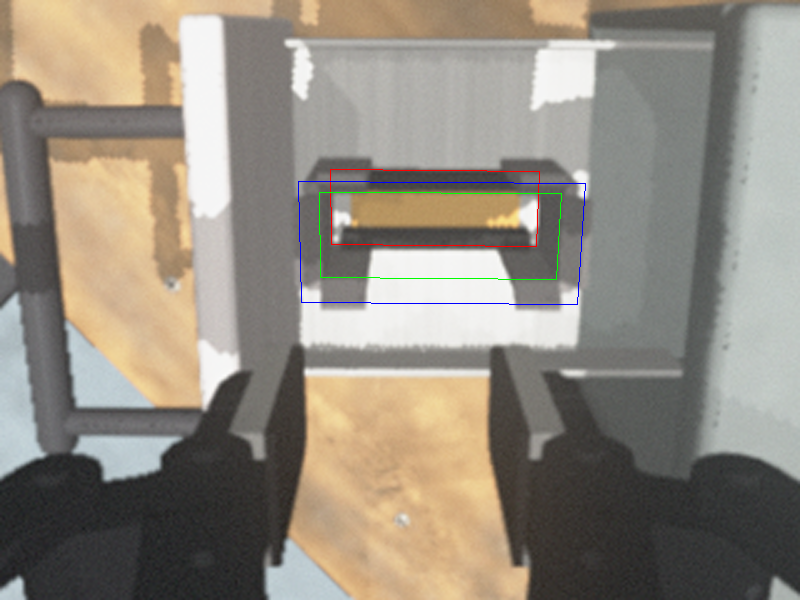

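The overlay matches the socket and flares within about 1 mm, so the bay centre is about (0.442, -0.310) with yaw -0.71. Now to the orange module.

Emit:
carry_out(
  linear=[
    [0, 0, 0.06],
    [0.012, 0.033, 0.06],
    [0.012, 0.033, 0],
    [0.012, 0.033, 0],
    [0.012, 0.033, 0],
    [0.012, 0.033, 0],
    [0.012, 0.033, 0],
    [0.012, 0.033, 0],
  ],
  angular=[
    [0, 0, 1],
    [0, 0, 1],
    [0, 0, 1],
    [0, 0, 1],
    [0, 0, 1],
    [0, 0, 1],
    [0, 0, 1],
    [0, 0, 1],
  ],
  hand=[0.6, 0.6, 0.6, 0.6, 0.6, 0.6, 0.6, 0.6],
)

```text
clock: 7.93
position: [0.4728, -0.188, 0.4061]
ee_rot: [0.001, 0.73, 0.683, 0.0]
contact_force: [0.2, -0.2, 0.2]
width: 0.0514
gripper_force: 0.0
```

Emit:
carry_out(
  linear=[
    [0.012, 0.033, 0],
    [0.012, 0.033, 0],
    [0.012, 0.033, 0],
    [0.012, 0.033, 0],
    [0.012, 0.033, 0],
    [0.012, 0.033, 0],
    [0.012, 0.033, 0],
    [0.012, 0.033, 0],
  ],
  angular=[
    [0, 0, 1],
    [0, 0, 1],
    [0, 0, 1],
    [0, 0, 1],
    [0, 0, 1],
    [0, 0, 1],
    [0, 0, 1],
    [0, 0, 1],
  ],
  hand=[0.6, 0.6, 0.6, 0.6, 0.6, 0.6, 0.6, 0.6],
)

```text
clock: 8.6
position: [0.5207, -0.0564, 0.4061]
ee_rot: [0.001, 0.478, 0.878, 0.0]
contact_force: [0.2, -0.4, 0.1]
width: 0.0514
gripper_force: 0.0
```

Emit:
carry_out(
  linear=[
    [0.012, 0.033, 0],
    [0.012, 0.033, 0],
    [0.012, 0.033, 0],
    [0.012, 0.033, 0],
    [0.012, 0.033, 0],
    [0.012, 0.033, 0],
    [0.012, 0.033, 0],
    [0.012, 0.033, 0],
  ],
  angular=[
    [0, 0, 1],
    [0, 0, 1],
    [0, 0, 1],
    [0, 0, 1],
    [0, 0, 1],
    [0, 0, 1],
    [0, 0, 1],
    [0, 0, 1],
  ],
  hand=[0.6, 0.6, 0.6, 0.6, 0.6, 0.6, 0.6, 0.6],
)

```text
clock: 9.27
position: [0.5686, 0.0753, 0.4062]
ee_rot: [0.001, 0.177, 0.984, 0.0]
contact_force: [0.0, -0.6, -0.3]
width: 0.0512
gripper_force: 0.0
```

Emit:
carry_out(
  linear=[
    [0.012, 0.033, 0],
    [0.012, 0.033, 0],
    [0.012, 0.033, 0],
    [0, 0, 0],
    [0, 0, 0],
    [0, 0, 0],
  ],
  angular=[
    [0, 0, 1],
    [0, 0, 1],
    [0, 0, 1],
    [0, 0, 0.05],
    [0, 0, 0],
    [0, 0, 0],
  ],
  hand=[0.6, 0.6, 0.6, 0.6, 0.6, 0.6],
)

```text
clock: 9.77
position: [0.5868, 0.1236, 0.4055]
ee_rot: [0.0, 0.059, 0.998, -0.0]
contact_force: [-0.7, 0.4, 0.2]
width: 0.0517
gripper_force: 0.0
```

```bash
python3 - <<'E'
from h import *
import pickle,cv2
st=manip.get_state();im=manip.get_image("wrist");cv2.imwrite("pics/w5.png",im[:,:,::-1]);pickle.dump(st,open("w5.pkl","wb"))
R=Ro.from_quat(np.r_[st["ee_rot"][1:],st["ee_rot"][0]]).as_matrix()
print(st["position"],R[:,1],R[:,2],np.degrees(np.arctan2(R[1,1],R[0,1])),st["width"],st["qpos"])
# orange cap top pixels -> min-area rectangle of orange slots
W=cam("wrist",st);hsv=cv2.cvtColor(im,cv2.COLOR_RGB2HSV)
c=proj([.5855,.1232,.11],W)[0];print(c)
x,y=c.astype(int);m=cv2.inRange(hsv,(5,150,120),(18,255,255));k=np.zeros_like(m);k[y-70:y+70,x-35:x+35]=m[y-70:y+70,x-35:x+35]
n,l,s,ce=cv2.connectedComponentsWithStats(k)
P=[(ray(ce[i],W,.11).round(4).tolist(),int(s[i,4])) for i in range(1,n) if s[i,4]>8];print(P)
w4=cam("wrist",pickle.load(open("w3.pkl","rb")));print("btn",ray((582,307),w4,.166))
E
```

```text
[0.58680397 0.12356526 0.40549842] [ 1.17409026e-01  9.93083456e-01 -6.08539302e-04] [ 5.11654589e-04 -6.73268644e-04 -9.99999642e-01] 83.25740514241615 0.051719966500676666 [ 9.17816665e-02  3.12589085e-01  1.44956340e+00 -7.30729694e-04
  1.37899243e+00 -1.36119522e+00]
[318.842013   190.79220018]
[([0.5469, 0.1232, 0.11], 43), ([0.5482, 0.1323, 0.11], 45), ([0.5662, 0.1253, 0.11], 48), ([0.5744, 0.1246, 0.11], 60), ([0.5823, 0.1235, 0.11], 73), ([0.5904, 0.1228, 0.11], 60), ([0.5982, 0.1217, 0.11], 61), ([0.6063, 0.1207, 0.11], 68)]
btn [ 0.46558078 -0.43808906  0.166     ]
```

Slot centroids give the orange centre at about (0.586, 0.123), which agrees with the TCP. Descend and grip.

Emit:
carry_out(
  linear=[
    [-0.0014, 0, -0.06],
    [0, 0, -0.06],
    [0, 0, -0.06],
    [0, 0, -0.06],
    [0, 0, -0.05],
    [0, 0, -0.022],
    [0, 0, 0],
    [0, 0, 0],
  ],
  angular=[
    [0, 0, 0],
    [0, 0, 0],
    [0, 0, 0],
    [0, 0, 0],
    [0, 0, 0],
    [0, 0, 0],
    [0, 0, 0],
    [0, 0, 0],
  ],
  hand=[0.6, 0.6, 0.6, 0.6, 0.6, 0.6, 0.6, 0],
  force=45,
)

```text
clock: 10.48
position: [0.5872, 0.1235, 0.2492]
ee_rot: [0.0, 0.059, 0.998, -0.0]
contact_force: [0.3, 0.2, 0.6]
width: 0.0407
gripper_force: 0.0
```

Emit:
carry_out(
  linear=[
    [0, 0, 0],
    [0, 0, 0],
    [0, 0, 0],
    [0, 0, 0],
    [0, 0, 0],
  ],
  angular=[
    [0, 0, 0],
    [0, 0, 0],
    [0, 0, 0],
    [0, 0, 0],
    [0, 0, 0],
  ],
  hand=[0, 0, 0, 0, 0],
)

```text
clock: 10.9
position: [0.5879, 0.1239, 0.2508]
ee_rot: [0.002, 0.058, 0.998, 0.0]
contact_force: [-0.4, -1.7, 6.9]
width: 0.0232
gripper_force: 44.9
```

Emit:
carry_out(
  linear=[
    [0, 0, 0.02],
    [0, 0, 0.05],
    [0, 0, 0.06],
    [0, 0, 0.06],
    [0, 0, 0.06],
    [0, 0, 0.06],
    [0, 0, 0.06],
    [0, 0, 0.05],
  ],
  angular=[
    [0, 0, 0],
    [0, 0, 0],
    [0, 0, 0],
    [0, 0, 0],
    [0, 0, 0],
    [0, 0, 0],
    [0, 0, 0],
    [0, 0, 0],
  ],
  hand=[0, 0, 0, 0, 0, 0, 0, 0],
)

```text
clock: 11.57
position: [0.5864, 0.1241, 0.4617]
ee_rot: [0.001, 0.058, 0.998, 0.0]
contact_force: [0.7, 0.6, -2.4]
width: 0.0231
gripper_force: 44.9
```

```bash
python3 - <<'E'
from h import *
import cv2,pickle
st=manip.get_state();im=manip.get_image("wrist");cv2.imwrite("pics/w6.png",im[:,:,::-1]);pickle.dump(st,open("w6.pkl","wb"))
cv2.imwrite("/tmp/side6.png",manip.get_image("side")[:,:,::-1])
R=Ro.from_quat(np.r_[st["ee_rot"][1:],st["ee_rot"][0]]).as_matrix()
print(st["position"],R[:,1],R[:,2],st["width"],st["contact_force"])
W=cam("wrist",st);hsv=cv2.cvtColor(im,cv2.COLOR_RGB2HSV)
z=st["position"][2]-.1405;c=proj(np.r_[st["position"][:2],z],W)[0];print(c)
x,y=c.astype(int);m=cv2.inRange(hsv,(5,150,100),(18,255,255));k=np.zeros_like(m);k[max(y-110,0):y+110,x-60:x+60]=m[max(y-110,0):y+110,x-60:x+60]
n,l,s,ce=cv2.connectedComponentsWithStats(k)
for i in range(1,n):
    if s[i,4]>20:
        d=ray(ce[i],W,z)-st["position"];print(ce[i].round(),s[i,4],"tool x,y",(R.T@d)[:2].round(4))
E
```

```text
[0.58640697 0.12411883 0.46165692] [1.16331816e-01 9.93210153e-01 7.07097856e-04] [ 1.68423166e-03  5.14661505e-04 -9.99998449e-01] 0.02313669718172854 [ 0.72131623  0.61319826 -2.41131812]
[320.20527982 291.57931126]
[318. 184.] 245 tool x,y [ 0.0418 -0.0008]
[317. 191.] 197 tool x,y [ 0.0391 -0.0012]
[318. 238.] 306 tool x,y [ 0.0219 -0.0008]
[318. 258.] 301 tool x,y [ 0.0141 -0.0008]
[318. 278.] 297 tool x,y [ 0.0059 -0.0008]
[319. 297.] 283 tool x,y [-0.0022 -0.0007]
[319. 316.] 280 tool x,y [-0.0104 -0.0007]
[318. 333.] 254 tool x,y [-0.0186 -0.0007]
```

The module is held level, with its centre about 1.3 mm along tool +x. Carry it over the bay.

Emit:
carry_out(
  linear=[
    [-0.02, -0.062, 0],
    [-0.02, -0.062, 0],
    [-0.02, -0.062, 0],
    [-0.02, -0.062, 0],
    [-0.02, -0.062, 0],
    [-0.02, -0.062, 0],
    [-0.02, -0.062, 0],
    [-0.02, -0.062, 0],
  ],
  angular=[
    [0, 0, -1],
    [0, 0, -1],
    [0, 0, -1],
    [0, 0, -1],
    [0, 0, -1],
    [0, 0, -1],
    [0, 0, -1],
    [0, 0, -0.41],
  ],
  hand=[0, 0, 0, 0, 0, 0, 0, 0],
)

```text
clock: 12.33
position: [0.5058, -0.125, 0.4576]
ee_rot: [-0.001, 0.349, 0.937, 0.0]
contact_force: [-0.8, -0.6, -0.6]
width: 0.0234
gripper_force: 45.0
```

Emit:
carry_out(
  linear=[
    [-0.021, -0.062, 0],
    [-0.021, -0.062, 0],
    [-0.021, -0.062, 0],
    [-0.021, -0.062, 0],
    [-0.021, -0.062, 0],
    [-0.021, -0.062, 0],
    [0, 0, 0],
    [0, 0, 0],
  ],
  angular=[
    [0, 0, 0],
    [0, 0, 0],
    [0, 0, 0],
    [0, 0, 0],
    [0, 0, 0],
    [0, 0, 0],
    [0, 0, 0],
    [0, 0, 0],
  ],
  hand=[0, 0, 0, 0, 0, 0, 0, 0],
)

```text
clock: 13.0
position: [0.4432, -0.3111, 0.4573]
ee_rot: [-0.001, 0.349, 0.937, 0.001]
contact_force: [-0.3, 0.8, -1.6]
width: 0.0232
gripper_force: 45.2
```

```bash
python3 - <<'E'
from h import *
st=manip.get_state()
R=Ro.from_quat(np.r_[st["ee_rot"][1:],st["ee_rot"][0]]).as_matrix()
print(st["position"],R[:,2],np.degrees(np.arctan2(R[1,1],R[0,1])),st["contact_force"],np.array([.4427,-.3111])-st["position"][:2])
E
```

```text
[ 0.44316928 -0.31113901  0.45732728] [-0.00196754  0.00240482 -0.99999517] 49.16242445513987 [-0.27028212  0.828486   -1.57458226] [-4.69276093e-04  3.90051321e-05]
```

Emit:
carry_out(
  linear=[
    [0, 0, -0.05],
    [0, 0, -0.06],
    [0, 0, -0.06],
    [0, 0, -0.06],
    [0, 0, -0.04],
    [0, 0, 0],
    [0, 0, 0],
  ],
  angular=[
    [0, 0, 0],
    [0, 0, 0],
    [0, 0, 0],
    [0, 0, 0],
    [0, 0, 0],
    [0, 0, 0],
    [0, 0, 0],
  ],
  hand=[0, 0, 0, 0, 0, 0, 0],
)

```text
clock: 13.58
position: [0.444, -0.3086, 0.3228]
ee_rot: [-0.002, 0.347, 0.938, 0.001]
contact_force: [1.0, -0.6, -1.0]
width: 0.0234
gripper_force: 45.1
```

```bash
python3 - <<'E'
from h import *
import cv2
st=manip.get_state();print(st["position"],st["contact_force"])
im=manip.get_image("scene");sd=manip.get_image("side");w=manip.get_image("wrist")
f=lambda i,x,y,a,b,s:cv2.resize(i[y:y+b,x:x+a,::-1],s,interpolation=cv2.INTER_CUBIC)
C=np.hstack([np.vstack([f(im,270,150,120,90,(400,300)),f(sd,280,110,120,90,(400,300))]),f(w,180,100,280,300,(400,600)) if 0 else np.vstack([f(w,120,0,400,300,(400,300)),f(w,220,180,200,150,(400,300))])])
cv2.imwrite("pics/c10.png",C)
E
```

```text
[ 0.44404332 -0.30860678  0.32276296] [ 1.03675864 -0.63243434 -0.98027247]
```

View pics/c10.png

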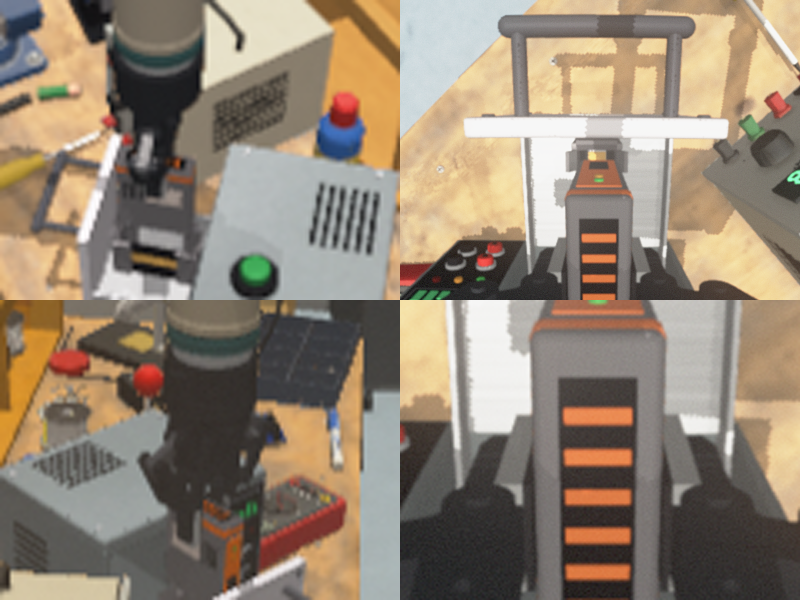

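Module is centred over the bay, within about 1 mm of the guide centre at col 597 (module at 599), and clear of the drawer front. I'm inserting slowly with a small lateral trim.

Emit:
carry_out(
  linear=[
    [-0.002, -0.0024, 0],
    [0, 0, -0.008],
    [0, 0, -0.008],
    [0, 0, -0.008],
    [0, 0, -0.008],
    [0, 0, -0.008],
    [0, 0, 0],
  ],
  angular=[
    [0, 0, 0],
    [0, 0, 0],
    [0, 0, 0],
    [0, 0, 0],
    [0, 0, 0],
    [0, 0, 0],
    [0, 0, 0],
  ],
  hand=[0, 0, 0, 0, 0, 0, 0],
)

```text
clock: 14.32
position: [0.4427, -0.311, 0.3025]
ee_rot: [-0.001, 0.347, 0.938, 0.0]
contact_force: [-1.2, 0.1, -1.4]
width: 0.0234
gripper_force: 45.2
```

Emit:
carry_out(
  linear=[
    [0, 0, -0.01],
    [0, 0, -0.01],
    [0, 0, -0.01],
    [0, 0, -0.01],
    [0, 0, -0.01],
    [0, 0, -0.01],
    [0, 0, 0],
  ],
  angular=[
    [0, 0, 0],
    [0, 0, 0],
    [0, 0, 0],
    [0, 0, 0],
    [0, 0, 0],
    [0, 0, 0],
    [0, 0, 0],
  ],
  hand=[0, 0, 0, 0, 0, 0, 0],
)

```text
clock: 14.9
position: [0.4427, -0.3109, 0.2725]
ee_rot: [-0.001, 0.347, 0.938, 0.0]
contact_force: [0.3, -0.3, -1.7]
width: 0.0233
gripper_force: 45.2
```

Going in freely. About 8 mm remains, so I go on until contact.

Emit:
carry_out(
  linear=[
    [0, 0, -0.006],
    [0, 0, -0.006],
    [0, 0, -0.003],
    [0, 0, 0],
    [0, 0, 0],
  ],
  angular=[
    [0, 0, 0],
    [0, 0, 0],
    [0, 0, 0],
    [0, 0, 0],
    [0, 0, 0],
  ],
  hand=[0, 0, 0, 0, 0],
)

```text
clock: 15.32
position: [0.4431, -0.3112, 0.2662]
ee_rot: [0.0, 0.347, 0.938, 0.0]
contact_force: [-0.6, -0.6, -1.3]
width: 0.023
gripper_force: 45.2
```

Emit:
carry_out(
  linear=[
    [0, 0, -0.003],
    [0, 0, -0.003],
    [0, 0, -0.003],
    [0, 0, 0],
    [0, 0, 0],
  ],
  angular=[
    [0, 0, 0],
    [0, 0, 0],
    [0, 0, 0],
    [0, 0, 0],
    [0, 0, 0],
  ],
  hand=[0, 0, 0, 0, 0],
)

```text
clock: 15.73
position: [0.4438, -0.3118, 0.2648]
ee_rot: [0.002, 0.347, 0.938, -0.001]
contact_force: [-1.2, 0.9, 13.9]
width: 0.0234
gripper_force: 47.4
```

Emit:
carry_out(
  linear=[
    [0, 0, -0.003],
    [0, 0, 0],
    [0, 0, 0],
    [0, 0, 0],
  ],
  angular=[
    [0, 0, 0],
    [0, 0, 0],
    [0, 0, 0],
    [0, 0, 0],
  ],
  hand=[0, 0, 0, 0],
)

```text
clock: 16.07
position: [0.4443, -0.3123, 0.2647]
ee_rot: [0.004, 0.347, 0.938, -0.001]
contact_force: [-1.0, 1.2, 20.5]
width: 0.0236
gripper_force: 48.2
```

The module is seated: 20 N at z = 0.2647, where home is expected at 0.2645. I ease off, release and lift.

Emit:
carry_out(
  linear=[
    [0, 0, 0.006],
    [0, 0, 0],
    [0, 0, 0],
    [0, 0, 0],
    [0, 0, 0],
    [0, 0, 0.02],
    [0, 0, 0.06],
    [0, 0, 0.06],
  ],
  angular=[
    [0, 0, 0],
    [0, 0, 0],
    [0, 0, 0],
    [0, 0, 0],
    [0, 0, 0],
    [0, 0, 0],
    [0, 0, 0],
    [0, 0, 0],
  ],
  hand=[0, 0, 0.5, 0.5, 0.5, 0.5, 0.5, 0.5],
)

```text
clock: 16.73
position: [0.4426, -0.3109, 0.3329]
ee_rot: [-0.002, 0.347, 0.938, 0.001]
contact_force: [0.5, -0.1, -0.9]
width: 0.043
gripper_force: 0.0
```

Emit:
carry_out(
  linear=[
    [0, 0, 0.06],
    [0, 0, 0.06],
    [0, 0, 0.02],
    [0, 0, 0],
    [0, 0, 0],
  ],
  angular=[
    [0, 0, 0],
    [0, 0, 0],
    [0, 0, 0],
    [0, 0, 0],
    [0, 0, 0],
  ],
  hand=[0.5, 0.5, 0.5, 0.5, 0.5],
)

```text
clock: 17.15
position: [0.4428, -0.311, 0.403]
ee_rot: [-0.0, 0.347, 0.938, 0.0]
contact_force: [0.1, 0.4, -0.7]
width: 0.0428
gripper_force: 0.0
```

```bash
python3 - <<'E'
from h import *
import cv2
st=manip.get_state();im=manip.get_image("wrist");print(st["position"],st["contact_force"])
cv2.imwrite("pics/w7.png",im[:,:,::-1])
W=cam("wrist",st);hsv=cv2.cvtColor(im,cv2.COLOR_RGB2HSV)
m=cv2.inRange(hsv,(5,170,120),(16,255,255));c=proj([.442,-.3105,.124],W)[0];x,y=c.astype(int);print(c)
k=np.zeros_like(m);k[max(0,y-90):y+90,x-40:x+40]=m[max(0,y-90):y+90,x-40:x+40]
n,l,s,ce=cv2.connectedComponentsWithStats(k)
for i in range(1,n):
    if s[i,4]>15: print(ce[i].round(1),s[i,4],ray(ce[i],W,.124).round(4))
E
```

```text
[ 0.44283945 -0.31101853  0.40304138] [ 0.14380044  0.4087123  -0.72304661]
[319.11763915 195.83410703]
```

```bash
python3 - <<'E'
from h import *
import cv2
st=manip.get_state();im=cv2.imread("pics/w7.png");W=cam("wrist",st)
hsv=cv2.cvtColor(im,cv2.COLOR_BGR2HSV);print(hsv[196:197,319],[hsv[y,319].tolist() for y in range(150,260,5)])
m=cv2.inRange(hsv,(4,130,60),(20,255,255));k=np.zeros_like(m);k[110:290,280:360]=m[110:290,280:360]
n,l,s,ce=cv2.connectedComponentsWithStats(k)
for i in range(1,n):
    if s[i,4]>15: print(ce[i].round(1),s[i,4],ray(ce[i],W,.124).round(4))
E
```

```text
[[15 14 72]] [[10, 107, 159], [14, 14, 194], [5, 11, 140], [17, 28, 81], [9, 148, 207], [15, 23, 87], [9, 146, 189], [6, 63, 97], [9, 145, 185], [8, 68, 97], [9, 146, 185], [9, 68, 97], [9, 149, 187], [6, 47, 81], [9, 149, 186], [15, 14, 71], [10, 14, 108], [11, 17, 122], [60, 10, 133], [70, 6, 133], [83, 8, 131], [68, 8, 133]]
[313.1 148.6] 20 [ 0.4105 -0.2894  0.124 ]
[318.3 171.5] 62 [ 0.4261 -0.2977  0.124 ]
[318.4 181.6] 65 [ 0.4322 -0.3027  0.124 ]
[318.2 191.7] 65 [ 0.4381 -0.3081  0.124 ]
[318.  201.9] 73 [ 0.4442 -0.3135  0.124 ]
[318.1 211.5] 61 [ 0.4502 -0.3185  0.124 ]
[318.2 221.5] 60 [ 0.4565 -0.3238  0.124 ]
```

Slot pattern sits at (0.4413, -0.3108), which is the bay centre, and its scale is right for the seated height. I move in front of the handle with the fingers shut.

Emit:
carry_out(
  linear=[
    [-0.053, 0.045, 0],
    [-0.053, 0.045, 0],
    [-0.053, 0.045, 0],
    [-0.053, 0.045, 0],
    [0, 0, 0],
    [0, 0, -0.06],
    [0, 0, -0.06],
    [0, 0, -0.06],
  ],
  angular=[
    [0, 0, 0],
    [0, 0, 0],
    [0, 0, 0],
    [0, 0, 0],
    [0, 0, 0],
    [0, 0, 0],
    [0, 0, 0],
    [0, 0, 0],
  ],
  hand=[0, 0, 0, 0, 0, 0, 0, 0],
)

```text
clock: 17.87
position: [0.3365, -0.2207, 0.3113]
ee_rot: [-0.0, 0.347, 0.938, 0.0]
contact_force: [0.5, 0.4, -0.3]
width: 0.0003
gripper_force: 0.0
```

Emit:
carry_out(
  linear=[
    [0, 0, -0.06],
    [0, 0, -0.06],
    [0, 0, 0],
    [0, 0, 0],
  ],
  angular=[
    [0, 0, 0],
    [0, 0, 0],
    [0, 0, 0],
    [0, 0, 0],
  ],
  hand=[0, 0, 0, 0],
)

```text
clock: 18.2
position: [0.3363, -0.2206, 0.2513]
ee_rot: [-0.003, 0.347, 0.938, 0.001]
contact_force: [0.0, 0.2, -0.8]
width: -0.0003
gripper_force: 0.0
```

Emit:
carry_out(
  linear=[
    [0.016, -0.0138, 0],
    [0.016, -0.0138, 0],
    [0.02, -0.017, 0],
    [0.02, -0.017, 0],
    [0.02, -0.017, 0],
    [0.02, -0.017, 0],
    [0.02, -0.017, 0],
    [0.02, -0.017, 0],
  ],
  angular=[
    [0, 0, 0],
    [0, 0, 0],
    [0, 0, 0],
    [0, 0, 0],
    [0, 0, 0],
    [0, 0, 0],
    [0, 0, 0],
    [0, 0, 0],
  ],
  hand=[0, 0, 0, 0, 0, 0, 0, 0],
)

```text
clock: 18.87
position: [0.4136, -0.287, 0.2543]
ee_rot: [-0.0, 0.347, 0.938, -0.0]
contact_force: [-3.3, 0.5, -0.5]
width: -0.0
gripper_force: 1.7
```

Emit:
carry_out(
  linear=[
    [0.01, -0.0086, 0],
    [0.01, -0.0086, 0],
    [0.006, -0.005, 0],
    [0, 0, 0],
    [0, 0, 0],
  ],
  angular=[
    [0, 0, 0],
    [0, 0, 0],
    [0, 0, 0],
    [0, 0, 0],
    [0, 0, 0],
  ],
  hand=[0, 0, 0, 0, 0],
)

```text
clock: 19.28
position: [0.4266, -0.2974, 0.2538]
ee_rot: [0.001, 0.348, 0.938, -0.0]
contact_force: [0.8, -0.4, -0.4]
width: 0.0001
gripper_force: 0.0
```

Emit:
carry_out(
  linear=[
    [0.004, -0.0034, 0],
    [0.004, -0.0034, 0],
    [0.004, -0.0034, 0],
    [0, 0, 0],
    [0, 0, 0],
  ],
  angular=[
    [0, 0, 0],
    [0, 0, 0],
    [0, 0, 0],
    [0, 0, 0],
    [0, 0, 0],
  ],
  hand=[0, 0, 0, 0, 0],
)

```text
clock: 19.7
position: [0.4298, -0.3, 0.2528]
ee_rot: [-0.004, 0.347, 0.938, 0.002]
contact_force: [-7.2, 6.7, 6.1]
width: -0.0001
gripper_force: 4.7
```

Emit:
carry_out(
  linear=[
    [0.004, -0.0034, 0],
    [0.004, -0.0034, 0],
    [0, 0, 0],
    [0, 0, 0],
  ],
  angular=[
    [0, 0, 0],
    [0, 0, 0],
    [0, 0, 0],
    [0, 0, 0],
  ],
  hand=[0, 0, 0, 0],
)

```text
clock: 20.03
position: [0.4311, -0.301, 0.2526]
ee_rot: [-0.009, 0.347, 0.938, 0.004]
contact_force: [-15.1, 11.2, 14.6]
width: -0.0001
gripper_force: 9.7
```

Firm end stop at 19 N; handle travel of about 0.11 m means the drawer is shut. I back off, lift and go over the button.

Emit:
carry_out(
  linear=[
    [-0.016, 0.0138, 0],
    [-0.016, 0.0138, 0],
    [0, 0, 0.06],
    [0, 0, 0.08],
    [0, 0, 0.08],
    [0, 0, 0.07],
    [0, 0, 0],
    [0, 0, 0],
  ],
  angular=[
    [0, 0, 0],
    [0, 0, 0],
    [0, 0, 0],
    [0, 0, 0],
    [0, 0, 0],
    [0, 0, 0],
    [0, 0, 0],
    [0, 0, 0],
  ],
  hand=[0, 0, 0, 0, 0, 0, 0, 0],
)

```text
clock: 20.7
position: [0.4205, -0.2921, 0.4009]
ee_rot: [0.004, 0.347, 0.938, -0.001]
contact_force: [-0.6, -0.1, -0.3]
width: -0.0001
gripper_force: 0.0
```

Emit:
carry_out(
  linear=[
    [0.024, -0.076, 0],
    [0.024, -0.076, 0],
    [0.024, -0.076, 0],
    [0.024, -0.076, 0],
    [0, 0, 0],
    [0, 0, 0],
  ],
  angular=[
    [0, 0, 0],
    [0, 0, 0],
    [0, 0, 0],
    [0, 0, 0],
    [0, 0, 0],
    [0, 0, 0],
  ],
  hand=[0, 0, 0, 0, 0, 0],
)

```text
clock: 21.2
position: [0.4681, -0.4457, 0.3949]
ee_rot: [-0.002, 0.348, 0.937, 0.001]
contact_force: [-0.1, 0.7, 0.2]
width: 0.0001
gripper_force: 0.0
```

```bash
cat > g.py <<'E'
from h import *
import cv2
st=manip.get_state();print(st["position"],st["contact_force"])
for nm in ["wrist","scene","side"]:
    W=cam(nm,st);im=manip.get_image(nm);hsv=cv2.cvtColor(im,cv2.COLOR_RGB2HSV)
    c=proj([.466,-.439,.166],W)[0];x,y=c.astype(int);r=70 if nm=="wrist" else 15
    m=cv2.inRange(hsv,(45,120,50),(80,255,255));k=np.zeros_like(m);k[max(0,y-r):y+r,x-r:x+r]=m[max(0,y-r):y+r,x-r:x+r]
    n,l,s,ce=cv2.connectedComponentsWithStats(k);print(nm,c)
    if n>1:
        i=1+s[1:,4].argmax();print(ce[i],s[i],ray(ce[i],W,.166))
    cv2.imwrite(f"pics/g_{nm}.png",im[:,:,::-1])
E
python3 g.py
```

```text
[ 0.46814605 -0.44565652  0.39485148] [-0.12558911  0.67711863  0.17411889]
wrist [325.0912888 209.6211938]
[327.74725275 223.56043956] [319 216  20  16  91] [ 0.47414527 -0.44372147  0.166     ]
scene [345.79514366 229.81892161]
[346.08695652 230.89855072] [342 227   9   9  69] [ 0.46482338 -0.44255146  0.166     ]
side [337.96278504 154.30612959]
[337.9        153.96666667] [335 152   7   5  30] [ 0.4664191  -0.44112181  0.166     ]
```

Emit:
carry_out(
  linear=[
    [-0.004, 0.011, 0],
    [0, 0, -0.05],
    [0, 0, -0.05],
    [0, 0, -0.008],
    [0, 0, -0.008],
    [0, 0, -0.008],
    [0, 0, 0],
    [0, 0, 0],
  ],
  angular=[
    [0, 0, 0],
    [0, 0, 0],
    [0, 0, 0],
    [0, 0, 0],
    [0, 0, 0],
    [0, 0, 0],
    [0, 0, 0],
    [0, 0, 0],
  ],
  hand=[0, 0, 0, 0, 0, 0, 0, 0],
)

```text
clock: 22.02
position: [0.466, -0.4376, 0.3383]
ee_rot: [0.001, 0.347, 0.938, -0.0]
contact_force: [-1.8, 2.6, 4.1]
width: -0.0
gripper_force: 2.2
```

Emit:
carry_out(
  linear=[
    [0, 0, -0.004],
    [0, 0, 0],
    [0, 0, 0],
  ],
  angular=[
    [0, 0, 0],
    [0, 0, 0],
    [0, 0, 0],
  ],
  hand=[0, 0, 0],
)

```text
clock: 22.27
position: [0.4661, -0.4378, 0.3374]
ee_rot: [0.001, 0.347, 0.938, -0.0]
contact_force: [-2.1, 3.7, 10.1]
width: -0.0001
gripper_force: 5.0
```

Emit:
carry_out(
  linear=[
    [0, 0, -0.004],
    [0, 0, -0.004],
    [0, 0, 0],
    [0, 0, 0],
    [0, 0, 0],
  ],
  angular=[
    [0, 0, 0],
    [0, 0, 0],
    [0, 0, 0],
    [0, 0, 0],
    [0, 0, 0],
  ],
  hand=[0, 0, 0, 0, 0],
)

```text
clock: 22.68
position: [0.4659, -0.4375, 0.3371]
ee_rot: [0.002, 0.347, 0.938, -0.001]
contact_force: [-5.4, 7.9, 24.2]
width: -0.0001
gripper_force: 12.4
```

Hard stop reached. I release and press again in steps to confirm that the spring travel is the button's.

Emit:
carry_out(
  linear=[
    [0, 0, 0.04],
    [0, 0, 0],
    [0, 0, -0.012],
    [0, 0, 0],
    [0, 0, 0],
  ],
  angular=[
    [0, 0, 0],
    [0, 0, 0],
    [0, 0, 0],
    [0, 0, 0],
    [0, 0, 0],
  ],
  hand=[0, 0, 0, 0, 0],
)

```text
clock: 23.1
position: [0.4659, -0.4383, 0.343]
ee_rot: [-0.001, 0.347, 0.938, 0.0]
contact_force: [-0.5, -0.2, 1.2]
width: -0.0
gripper_force: 0.8
```

Emit:
carry_out(
  linear=[
    [0, 0, -0.004],
    [0, 0, 0],
    [0, 0, 0],
  ],
  angular=[
    [0, 0, 0],
    [0, 0, 0],
    [0, 0, 0],
  ],
  hand=[0, 0, 0],
)

```text
clock: 23.35
position: [0.466, -0.4383, 0.3417]
ee_rot: [-0.001, 0.347, 0.938, 0.0]
contact_force: [-0.4, 0.3, 1.8]
width: -0.0002
gripper_force: 1.2
```

Emit:
carry_out(
  linear=[
    [0, 0, -0.004],
    [0, 0, 0],
    [0, 0, 0],
  ],
  angular=[
    [0, 0, 0],
    [0, 0, 0],
    [0, 0, 0],
  ],
  hand=[0, 0, 0],
)

```text
clock: 23.6
position: [0.4659, -0.4382, 0.3402]
ee_rot: [-0.0, 0.347, 0.938, 0.0]
contact_force: [-0.9, 0.6, 3.5]
width: 0.0004
gripper_force: 1.6
```

Emit:
carry_out(
  linear=[
    [0, 0, -0.004],
    [0, 0, 0],
    [0, 0, 0],
  ],
  angular=[
    [0, 0, 0],
    [0, 0, 0],
    [0, 0, 0],
  ],
  hand=[0, 0, 0],
)

```text
clock: 23.85
position: [0.4659, -0.4382, 0.3383]
ee_rot: [-0.0, 0.347, 0.938, 0.0]
contact_force: [-1.4, 1.8, 4.1]
width: -0.0003
gripper_force: 2.1
```

Emit:
carry_out(
  linear=[
    [0, 0, -0.008],
    [0, 0, 0],
    [0, 0, 0],
  ],
  angular=[
    [0, 0, 0],
    [0, 0, 0],
    [0, 0, 0],
  ],
  hand=[0, 0, 0],
)

```text
clock: 24.1
position: [0.4658, -0.438, 0.3373]
ee_rot: [0.001, 0.347, 0.938, -0.001]
contact_force: [-2.9, 3.8, 16.5]
width: -0.0
gripper_force: 7.9
```

The curve is 1.2 → 4 N over about 5 mm and then hard, so the button really bottomed. Lift clear and hand in.

Emit:
carry_out(
  linear=[
    [0, 0, 0.05],
    [0, 0, 0.07],
    [0, 0, 0.07],
    [0, 0, 0.03],
    [0, 0, 0],
    [0, 0, 0],
    [0, 0, 0],
  ],
  angular=[
    [0, 0, 0],
    [0, 0, 0],
    [0, 0, 0],
    [0, 0, 0],
    [0, 0, 0],
    [0, 0, 0],
    [0, 0, 0],
  ],
  hand=[0, 0, 0, 0, 0, 0, 0],
)

```text
clock: 24.68
position: [0.4659, -0.4382, 0.4423]
ee_rot: [-0.001, 0.347, 0.938, 0.001]
contact_force: [-0.6, 0.1, -1.1]
width: 0.0
gripper_force: 0.0
```

```bash
python3 - <<'E'
from rig import manip
s=manip.get_state();print(s["clock"],s["position"],s["contact_force"],manip.sign_off())
E
```

```text
the job is handed in; nothing more can be done
24.6833 [ 0.46590151 -0.43815482  0.44226137] [-0.60085323  0.14614987 -1.09446818] None
```

I handed the job in at 24.7 s with the orange module home in the drawer, the drawer pushed to its stop, and the start button pressed and released; I judged seating, shut and press from forces and positions, and no verdict came back.

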